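# Put the drip coffee filter back together on its cup

## Robot

A 6-joint arm with a two-finger parallel gripper is mounted at the origin on a cart in front of the work surface, level with it; the furniture and walls round the work are solid. World frame = base frame: x ahead of the robot, y to its left, z up, the work surface at z = 0. Lengths are in mm, angles in degrees, forces in N, time in s.
With the tool pointing down it reaches from about 350 to 775 mm from the base axis. Payload 5.5 kg.
Tool frame: the origin (TCP) lies between the finger pads; the fingertips stand 14 mm ahead of it and the grasp point (between the pads) lies 5 mm behind it (r.nose_length is the distance from the TCP to the fingertips, in mm); z points along the fingers, y is the line along which they close (so a half turn about z gives the same grasp; the last joint's range is limited). The gripper opens to 85 mm and grips with 20 to 120 N. Pads are 22 mm wide; open, the fingers measure 114 mm over their backs; the gripper's body (76 mm by 85 mm) begins 54 mm behind the grasp point. The pads swing forward as they close: fully open they stand 13 mm farther back than shut.
Start: joints at [-83.056, 17.945, 2.641, 74.691, 0, 82.002], TCP at [148.259, -555.598, 245.323] pointing down, gripper open.
Joint ranges: [-158.12, 158.12], [-49.38, 96.58], [-58.88, 72.47], [-126.05, 133.96], [-84.25, 85.87], [-180, 180]. Speed limits (degrees/s): [147.25, 147.25, 180, 180, 180, 180].

## Interface

Orientations are given as [roll, pitch, yaw] about the fixed x, y, z axes, in that order (R = Rz(yaw) Ry(pitch) Rx(roll)).
In Python, from rig import telemetry, read_camera, ticket, look_for, masks_of, r gives the robot as it stands.
- The arm moves only by the tool move_arm, never from a script. Its argument "series" is text: rows parted by semicolons, each of 6 numbers parted by spaces: the shift along the world's x, y, z in units of 0.05 m (1.0 is 0.05 m), then the turn, a rotation vector about the world's x, y, z in units of 8 degrees (1.0 is 8 degrees). In form: x y z ax ay az; .... A call has 1 to 12 rows; each row shifts and turns the commanded pose from where the row before left it; what a row does not reach is not made up. A row lasts 1/10 s, in which the tool goes at most 50 mm and 8.59 degrees, less where a joint would pass 70% of its speed; a pose out of reach is approached as far as the arm can. A call with a number of a shift or a turn outside -1 to 1 is refused whole. A call with a gripper value outside its range is refused whole. "jaw" is the opening, from 0 (shut) to 1 (fully open), set as the call begins (left out, the last holds). The fingers move at their own pace and stop on an object; "grip_force" is the grip in N (left out, the last holds). Time passes only in rows, so rows that do not move let the fingers close. It gives the time, the measured TCP pose, the force, the opening and the grip force at its end, in the units of the state.
- telemetry.get_obs(): the state, without advancing time (a new reading comes with each control period).
- read_camera(name): name is "side" or "top"; returns a dict with "img" (420x560x3 uint8, red, green, blue), "fx", "fy", "cx", "cy" (pixels), "dist_coeffs" ([k1, k2, p1, p2, k3] as OpenCV has them; the pictures are not rectified), "R" (3x3) and "t" (3): a world point X has camera coordinates R X + t. Camera axes: x right, y down, z forward; pixel columns grow to the right and rows downward; lengths in mm; the calibration is good to about 2 mm. A picture is of the moment at which its call begins. There is no depth.
- ticket.finish_job(): hands the job in; it is judged then, once.
Trained networks look in the newest picture that a camera, given by its name, has taken for a name from the list of things; names that differ only in an ending like _2 or _b are one class to them, and where a whole thing is asked for, a point or a joint stands for the part that bears it (a point fixed in the world has none). Each returns a list of dicts, best first, with "conf" (0 to 1); they miss things now and then, are a little off and sometimes report something else, mostly with a low value. They report only what shows in the picture. A call takes as long as a camera call. They do not tell look-alikes from the thing itself.
- look_for(camera, name): "rect" ([left, top, width, height] as shares, 0 to 1, of the picture: columns of its width, rows of its height, round what is visible of it).
- masks_of(camera, name): "region" (420x560 bool, what is visible of it) and "rect" ([left, top, width, height] as shares, 0 to 1, of the picture: columns of its width, rows of its height, round what is visible of it).
The state is a dict: "clock": time; "qpos": joint angles; "joint_vel": joint speeds; "tau": joint torques, N m; "position": TCP position; "tcp_rot": TCP orientation; "ft_force": force on the tool from outside, world axes, zero at the start; "ft_torque": the same for the moment, N m; "gripper_width": finger opening in mm; "grasp_force": force on a finger pad.
Only numpy, scipy, OpenCV 4.12 (cv2) and the standard library are available. Lean on these libraries where they do the work, as an engineer would, in place of code of your own. Each camera call takes 0.05 s, during which the arm holds its last target. There are 200 camera calls.

## Task

The parts of the drip coffee maker have been washed and lie about the worktop; put it together again the way it is kept ready. First stand the small cup in the middle of its saucer; then seat the filter chamber on the cup with its drip foot inside the cup's mouth, stand the press upright inside the chamber with its disc down on the chamber floor, and last cover the chamber with the domed lid so that the lid sits level on the rim. Leave the big mug and the red jar lid where they are.

Things in the scene. Friction and masses are not known exactly. Their poses are not given: they have to be found in the camera images.
- saucer: round dark green glazed saucer of the small cup, 128 mm across and 14 mm high, fixed where it stands; origin at the centre of its underside, z up. The flat middle on which the cup stands, about 62 mm across inside a faint bead, lies 6 mm above the origin.
- cup_center (a point): small low green cup with a ring handle (the smaller of the two mugs), upright, empty. Bowl 64 mm across at the rim, 46 mm at the foot, 52 mm high; mouth about 50 mm across inside. The point is on the bowl's axis, 26 mm above the foot; z up. The handle sticks out to 62 mm from the axis along this frame's -y, so x across the bowl is free of it.
- chamber_center (a point): bare metal filter chamber, round, upright: open-topped cylinder 62 mm across outside, 56 mm inside, on a flat brim 87 mm across, a drip foot 36 mm across below it. Heights above its underside: brim 7 to 11 mm, inner floor 10 mm, rim 50 mm. The point is on the axis at 25 mm; z up. Seated, the brim lies on the cup's rim, the foot hangs in the mouth with a few mm of play.
- press_center (a point): bare metal press: perforated disc 46 mm across, 4 mm thick, lying flat, with a thin stem at its centre that ends in a round grip 14 mm in diameter, 35 to 52 mm above the underside (52 mm high in all). The point is on the axis 26 mm above the underside; z up. Standing on the chamber floor, its grip rises 12 mm above the chamber's rim.
- lid_center (a point): bare metal domed lid, 79 mm across, skirt down, with a black round knob 16 mm in diameter from 31 to 44.5 mm above its lower edge. Skirt 74 mm across inside, 8 mm deep to the flat shoulder that rests on the chamber's rim; the crown (top 29 mm above the edge) leaves room for the press's grip. The point is on the axis 22 mm above the lower edge; z up.
- big_mug_center (a point): bystander: the large green and white mug, 86 mm across and 100 mm high, with a handle; the point is on its axis half-way up (50 mm). To be left where it stands.
- jar_lid_center (a point): bystander: flat red jar lid, 79 mm across, 16 mm high, lying on the worktop; the point is at its centre, 8 mm up. To be left where it lies.
Not all that is in view belongs to the job. Leave any turquoise look-alike of the part that bears cup_center alone. What is shaped like the part that bears chamber_center but blue is not meant.

How it is judged:
By the outcome, as a careful person would: the job done as asked, in the order asked, and still so for the second after the job is handed in, with the robot touching nothing.
It also fails if it takes over 115 s, if anything falls off the work surface, if the arm or the gripper's body presses on something with over 40 N, if the wrist force passes 120 N, or if a joint passes its speed limit or range.

## Working session

There is one attempt and no reset: what is moved stays moved. The work goes in short steps, Python scripts to look and compute and a tool call to move; the robot and the scene stay as the last step left them, time stands still between calls to the robot, and variables do not carry over. Pictures are saved under pics/ and viewed, at most 14 in all, crops included, and the job is handed in when it is done.

Besides the shell and the picture viewer there is one more tool, called after "Call:" as name(argument=value, ...) on one line, values as JSON. move_arm: Moves the arm, as the interface text tells. Its arguments: {"type":"object","properties":{"series":{"type":"string"},"jaw":{"type":"number"},"grip_force":{"type":"number"}},"required":["series"]}

```bash
ls; mkdir -p pics
cat > h.py <<'E'
import numpy as np, cv2
from rig import telemetry, read_camera, ticket, look_for, masks_of, r
def px2w(c,u,v,z):
    K=np.array([[c["fx"],0,c["cx"]],[0,c["fy"],c["cy"]],[0,0,1.]])
    p=cv2.undistortPoints(np.array([[[u,v]]],float),K,np.array(c["dist_coeffs"],float))[0,0]
    R=np.array(c["R"]);t=np.array(c["t"])
    o=-R.T@t; d=R.T@np.array([p[0],p[1],1]); return o+d*(z-o[2])/d[2]
def w2px(c,X):
    K=np.array([[c["fx"],0,c["cx"]],[0,c["fy"],c["cy"]],[0,0,1.]])
    return cv2.projectPoints(np.array(X,float).reshape(-1,1,3),cv2.Rodrigues(np.array(c["R"]))[0],np.array(c["t"],float),K,np.array(c["dist_coeffs"],float))[0][:,0]
E
python3 - <<'E'
from h import *
for n in ("top","side"):
    c=read_camera(n); cv2.imwrite(f"pics/{n}0.png",c["img"][:,:,::-1])
    print(n,"cam at",-np.array(c["R"]).T@np.array(c["t"]),c["fx"])
    for k in ["saucer","cup_center","chamber_center","press_center","lid_center","big_mug_center","jar_lid_center"]:
        for d in look_for(n,k)[:4]:
            l,t,w,h=d["rect"]; print(k,round(d["conf"],2),np.round([l*560,t*420,w*560,h*420]), np.round(px2w(c,(l+w/2)*560,(t+h/2)*420,20)))
print(telemetry.get_obs())
E
```

```text
pics
top cam at [ 352.72867902  -70.15894226 1213.51491183] 470.9849317681076
saucer 0.95 [186. 168.  49.  48.] [475.  96.  20.]
cup_center 0.88 [133. 251.  37.  33.] [286. 241.  20.]
cup_center 0.79 [154. 121.  27.  34.] [616. 206.  20.]
cup_center 0.28 [262. 180.  33.  30.] [464. -77.  20.]
chamber_center 0.75 [392. 171.  39.  32.] [ 484. -419.   20.]
chamber_center 0.69 [309. 122.  34.  34.] [ 609. -201.   20.]
press_center 0.63 [350. 192.  20.  19.] [ 448. -286.   20.]
lid_center 0.79 [242. 115.  27.  31.] [634. -21.  20.]
big_mug_center 0.85 [101. 177.  55.  42.] [461. 304.  20.]
jar_lid_center 0.75 [261. 179.  32.  32.] [467. -74.  20.]
side cam at [ 412.44926027 -990.56404408  775.04108154] 440.2253237450749
saucer 0.6 [270. 178.  45.  30.] [475.  88.  20.]
cup_center 0.85 [222. 151.  25.  29.] [291. 242.  20.]
cup_center 0.67 [323. 160.  24.  25.] [616. 202.  20.]
chamber_center 0.81 [282. 311.  46.  40.] [ 482. -415.   20.]
chamber_center 0.76 [337. 241.  28.  34.] [ 610. -197.   20.]
press_center 0.73 [280. 276.  17.  22.] [ 451. -291.   20.]
lid_center 0.63 [336. 206.  29.
[... 304 characters left out ...]
[634. -28.  20.]
{'clock': 0.8, 'qpos': array([-8.30566767e+01,  1.79422335e+01,  2.64289886e+00,  7.46912732e+01,
       -2.41352788e-05,  8.20012617e+01]), 'joint_vel': array([ 0.01611782,  0.00097479, -0.02404776, -0.01371878, -0.03361676,
       -0.02519849]), 'tau': array([-1.25271428e-03, -4.80387533e+01,  2.98794937e+01, -7.81123322e-05,
       -1.60673362e-04,  8.33710232e-06]), 'position': array([ 148.25329557, -555.60897289,  245.36223638]), 'tcp_rot': array([1.79990703e+02, 1.33083881e-03, 1.49420615e+01]), 'ft_force': array([-0.36459767,  0.65765898,  0.78607718]), 'ft_torque': array([ 0.00358936, -0.00276489, -0.01502586]), 'grasp_force': 0.0, 'gripper_width': 85.62866806555118}
```

Run:
```python
import cv2
t=cv2.imread("pics/top0.png")[90:300,90:440]
cv2.imwrite("pics/topc.png",cv2.resize(t,None,fx=2.28,fy=2.28,interpolation=cv2.INTER_CUBIC))
s=cv2.imread("pics/side0.png")[110:370,200:400]
cv2.imwrite("pics/sidec.png",cv2.resize(s,None,fx=2.3,fy=2.3,interpolation=cv2.INTER_CUBIC))
```

```text
(no output)
```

View pics/topc.png

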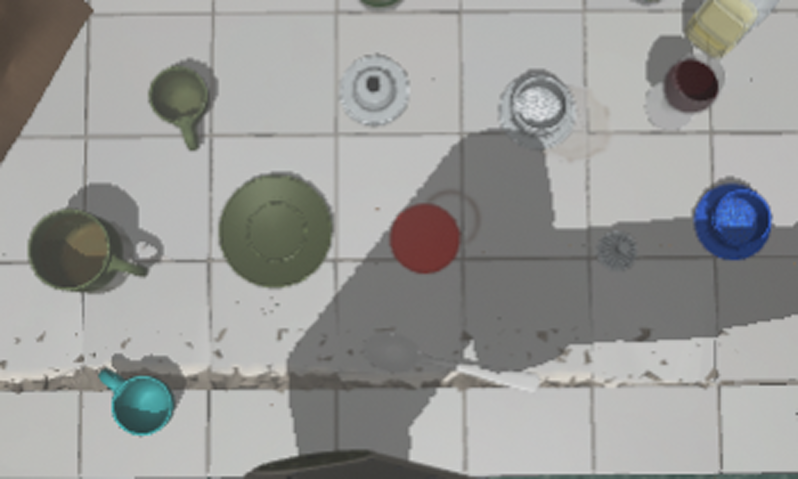

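View pics/sidec.png

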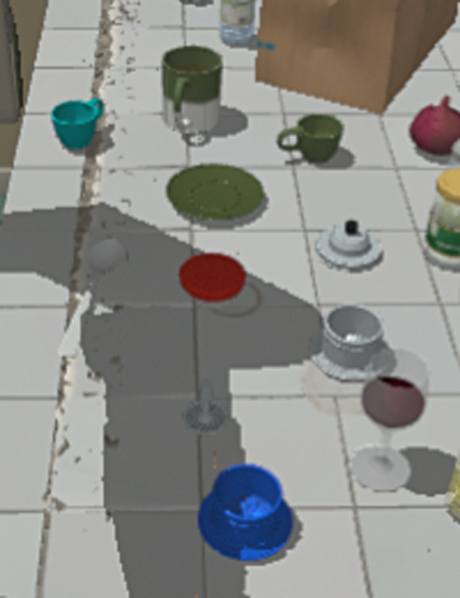

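The candidates, in top-crop pixels:
- **Cup:** green at (180,95), turquoise look-alike at (140,405), big mug at (75,250). I take the green small one.
- **Chamber:** metal at (538,105), blue look-alike at (733,220). I take the metal one.
- **Lid:** metal with black knob at (373,88), red jar lid at (425,238). I take the metal one.
- **Press:** at (617,250).
- **Saucer:** at (276,230).

A wine glass stands by the chamber at (690,85), and I will keep clear of it. Next I fit the poses.

```bash
cat >> h.py <<'E'
from scipy.optimize import minimize
PROF={"saucer":[(0,35),(14,64)],"cup_center":[(0,23),(20,29),(52,32)],"chamber_center":[(0,18),(7,43.5),(11,43.5),(11.1,31),(50,31)],
"press_center":[(0,23),(4,23),(4.1,3),(35,3),(35.1,7),(52,7)],"lid_center":[(0,39.5),(8,39.5),(8.1,25),(29,10),(31,8),(44.5,8)]}
S=4
def sil(c,name,x,y,yaw,z0=0):
    m=np.zeros((420*S,560*S),np.uint8); a=np.linspace(0,2*np.pi,40); P=PROF[name]
    rings=[w2px(c,np.c_[x+rr*np.cos(a),y+rr*np.sin(a),0*a+z+z0]) for z,rr in P]
    hs=[np.r_[p,q] for p,q in zip(rings,rings[1:])]
    if name=="cup_center":
        d=np.array([np.sin(yaw),-np.cos(yaw)]); n=np.array([-d[1],d[0]])
        hs.append(w2px(c,[[*(np.array([x,y])+d*l+n*s),z+z0] for l in(28,62) for s in(-4,4) for z in(15,42)]))
    for h in hs: cv2.fillConvexPoly(m,cv2.convexHull(np.round((h+.5)*S).astype(np.int32)),1)
    return cv2.resize(m.astype(np.float32),(560,420),interpolation=cv2.INTER_AREA)
def fit(name,x,y,yaw=0.,cams=("top","side"),z0=0):
    C=[]
    for n in cams:
        c=read_camera(n); best=None
        for d in masks_of(n,name):
            m=d["region"]; v,u=np.nonzero(m); w=px2w(c,u.mean(),v.mean(),20+z0)
            if np.hypot(w[0]-x,w[1]-y)<60: best=m;break
        if best is None: print(name,n,"none");continue
        C.append((c,best.astype(np.float32)))
    out=[]
    for sub in [C]+[[q] for q in C]:
        def cost(p): return sum(np.abs(sil(c,name,p[0],p[1],p[2]/20,z0)-m).sum()/m.sum() for c,m in sub)
        o=min((minimize(cost,[x,y,(yaw+k)*20],method="Nelder-Mead",options=dict(initial_simplex=[[x,y,(yaw+k)*20],[x+12,y,(yaw+k)*20],[x,y+12,(yaw+k)*20],[x+5,y+5,(yaw+k)*20+8]],xatol=.2,fatol=1e-4)) for k in((0,.4,-.4) if name=="cup_center" else (0,))),key=lambda o:o.fun)
        out.append((np.round(o.x[:2],1),round(np.degrees(o.x[2]/20),1),round(o.fun,2)))
    print(name,*out); return out
E
python3 - <<'E'
from h import *
fit("saucer",475,92); fit("cup_center",616,206,np.radians(-75)); fit("chamber_center",609,-200); fit("press_center",450,-288); fit("lid_center",634,-25)
c=read_camera("side"); print("glass base",px2w(c,365,313,0))
c=read_camera("top"); print("glass rim",px2w(c,392.6,127,120))
t=c["img"][100:220,140:380,::-1].copy()
cv2.imwrite("pics/close.png",cv2.resize(t,None,fx=3.3,fy=3.3,interpolation=cv2.INTER_CUBIC))
E
```

```text
saucer (array([478.1,  96.3]), np.float64(19.5), np.float64(0.11)) (array([479. ,  95.8]), np.float64(6.5), np.float64(0.02)) (array([476.5,  97.8]), np.float64(11.9), np.float64(0.06))
cup_center (array([626.3, 200.1]), np.float64(-78.4), np.float64(0.31)) (array([627.9, 200. ]), np.float64(-75.9), np.float64(0.08)) (array([625.1, 204.2]), np.float64(-81.1), np.float64(0.16))
chamber_center (array([ 613.2, -198.7]), np.float64(9.6), np.float64(0.25)) (array([ 614.4, -201.6]), np.float64(4.4), np.float64(0.1)) (array([ 612.2, -197.9]), np.float64(6.5), np.float64(0.13))
press_center (array([ 453.5, -286.9]), np.float64(12.3), np.float64(0.29)) (array([ 454.9, -287.4]), np.float64(11.4), np.float64(0.05)) (array([ 452.1, -284.5]), np.float64(5.2), np.float64(0.12))
lid_center (array([639.5, -14.6]), np.float64(23.2), np.float64(0.22)) (array([640.8, -16.7]), np.float64(2.5), np.float64(0.06)) (array([637.8, -11.4]), np.float64(21.6), np.float64(0.11))
glass base [ 621.08659762 -353.42922023    0.        ]
glass rim [ 616.42255449 -349.41776983  120.        ]
```

View pics/close.png

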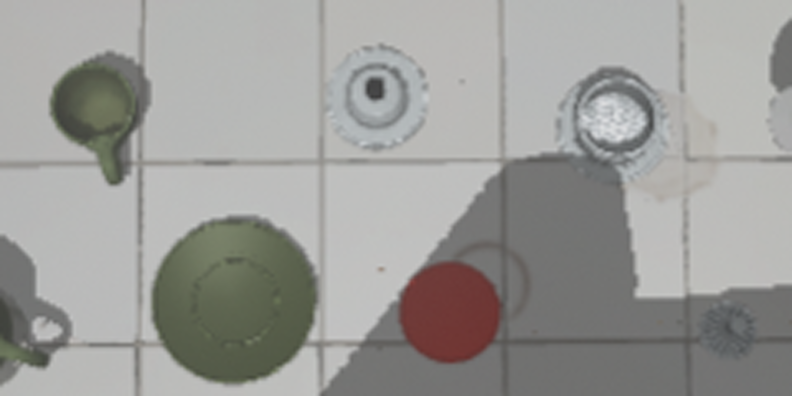

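The picture confirms the green cup at (93,103) with its handle pointing toward -x, the metal lid at (376,97) and the metal chamber at (612,117). The fits from both cameras agree to a few mm. I need a half turn of the wrist for its joint range, so I turn while travelling.

Call:
move_arm(series="0.38 0.6 0 0 0 0.8;0.38 0.6 0 0 0 0.8;0.38 0.6 0 0 0 0.8;0.38 0.6 0 0 0 0.8;0.38 0.6 0 0 0 0.8;0.38 0.6 0 0 0 0.8;0.38 0.6 0 0 0 0.8;0.38 0.6 0 0 0 0.8;0.38 0.6 0 0 0 0.8;0.38 0.6 0 0 0 0.8;0.38 0.6 0 0 0 0.8;0.38 0.6 0 0 0 0.8", jaw=1, grip_force=40)

```text
clock: 3.1
position: [376.9, -194.4, 245.6]
tcp_rot: [180.0, 0.0, 92.0]
ft_force: [0.9, -0.3, -0.3]
gripper_width: 85.4
grasp_force: 0.0
```

Call:
move_arm(series="0.38 0.6 0 0 0 0.8;0.38 0.6 0 0 0 0.8;0.38 0.6 0 0 0 0.8;0.38 0.6 0 0 0 0.8;0.38 0.6 0 0 0 0.8;0.38 0.6 0 0 0 0.8;0.38 0.6 0 0 0 0.8;0.38 0.6 0 0 0 0.8;0.38 0.6 0 0 0 0.8;0.38 0.6 0 0 0 0.8;0.38 0.6 0 0 0 0.8;0 0 0 0 0 0.8")

```text
clock: 4.3
position: [587.0, 137.8, 244.5]
tcp_rot: [179.9, 0.0, 169.0]
ft_force: [0.4, -0.4, -0.0]
gripper_width: 85.5
grasp_force: 0.0
```

Call:
move_arm(series="0.2 0.32 -0.5 0 0 0.8;0.2 0.32 -0.5 0 0 0.8;0.2 0.32 -0.5 0 0 0.8;0.2 0.32 -0.5 0 0 0.6;0 0 0 0 0 0;0 0 0 0 0 0")

```text
clock: 4.9
position: [624.7, 198.4, 144.8]
tcp_rot: [-180.0, -0.1, -167.5]
ft_force: [0.2, -0.4, 0.7]
gripper_width: 85.5
grasp_force: 0.0
```

Call:
move_arm(series="0.03 0.06 -0.4 0 0 0;0 0 -0.4 0 0 0;0 0 -0.4 0 0 0;0 0 -0.4 0 0 0;0 0 -0.34 0 0 0;0 0 -0.3 0 0 0;0 0 0 0 0 0")

```text
clock: 5.6
position: [626.0, 200.3, 33.1]
tcp_rot: [-180.0, -0.1, -167.6]
ft_force: [0.4, -0.4, 0.6]
gripper_width: 85.6
grasp_force: 0.0
```

Call:
move_arm(series="0 0 0 0 0 0;0 0 0 0 0 0;0 0 0 0 0 0;0 0 0 0 0 0;0 0 0 0 0 0;0 0 0 0 0 0", jaw=0)

```text
clock: 6.2
position: [628.5, 201.2, 36.0]
tcp_rot: [-180.0, 0.2, -167.5]
ft_force: [-0.1, -1.3, 5.8]
gripper_width: 61.4
grasp_force: 44.4
```

Call:
move_arm(series="0 0 0.2 0 0 0;0 0 0.4 0 0 0;0 0 0.4 0 0 0;0 0 0.4 0 0 0;0 0 0 0 0 0;0 0 0 0 0 0")

```text
clock: 6.8
position: [627.0, 201.6, 103.7]
tcp_rot: [180.0, 0.1, -167.5]
ft_force: [-1.0, 0.0, -1.6]
gripper_width: 61.6
grasp_force: 44.2
```

Run:
```python
from h import *
o=telemetry.get_obs();print(o["position"],o["ft_force"],o["gripper_width"],o["qpos"])
c=read_camera("side")
p=w2px(c,[o["position"]])[0];u,v=p.astype(int);t=c["img"][v-60:v+60,u-80:u+80,::-1]
cv2.imwrite("pics/lift.png",cv2.resize(t,None,fx=4,fy=4,interpolation=cv2.INTER_CUBIC))
```

```text
[626.98078394 201.55876698 103.74672829] [-1.02621069  0.04991482 -1.64144844] 61.63030139948743 [ 1.08376907e+01  3.10021508e+01  2.40566679e+00  6.13398352e+01
  1.48387154e-02 -1.70600156e+00]
```

View pics/lift.png

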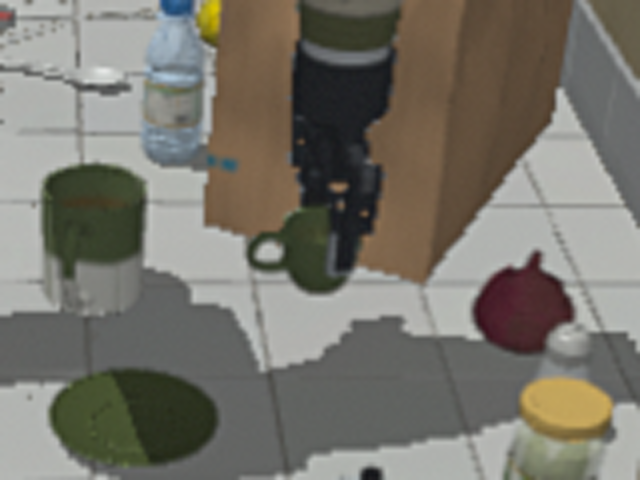

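The cup hangs upright in the gripper at (318,248), with the handle free. Carrying it to the saucer.

Call:
move_arm(series="-0.5 -0.35 0 0 0 0;-0.5 -0.35 0 0 0 0;-0.5 -0.35 0 0 0 0;-0.5 -0.35 0 0 0 0;-0.5 -0.35 0 0 0 0;-0.5 -0.35 0 0 0 0;0 0 0 0 0 0;0 0 -0.4 0 0 0;0 0 -0.3 0 0 0;0 0 -0.2 0 0 0;0 0 0 0 0 0;0 0 0 0 0 0")

```text
clock: 8.05
position: [476.8, 96.6, 58.0]
tcp_rot: [180.0, -0.0, -167.4]
ft_force: [-1.0, -0.0, -1.4]
gripper_width: 61.4
grasp_force: 44.3
```

Run:
```python
from h import *
o=telemetry.get_obs();print(o["position"],o["ft_force"])
c=read_camera("side");t=c["img"][130:230,220:360,::-1]
cv2.imwrite("pics/s1.png",cv2.resize(t,None,fx=4,fy=4,interpolation=cv2.INTER_CUBIC))
```

```text
[476.75994883  96.58284107  58.02948276] [-0.96936822 -0.03631057 -1.40333365]
```

View pics/s1.png

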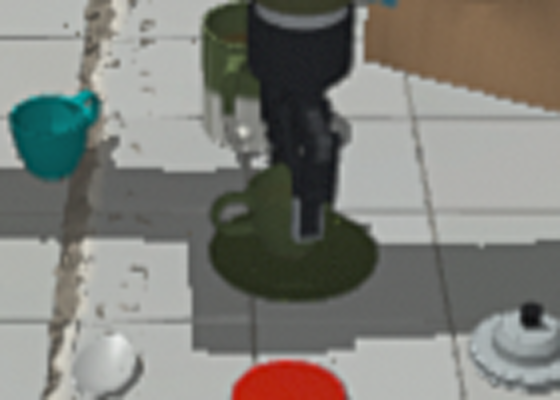

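Call:
move_arm(series="0 0 -0.14 0 0 0;0 0 -0.1 0 0 0;0 0 -0.06 0 0 0;0 0 0 0 0 0;0 0 0 0 0 0")

```text
clock: 8.6
position: [476.7, 96.4, 43.3]
tcp_rot: [180.0, -0.0, -167.5]
ft_force: [-0.4, 0.1, -1.1]
gripper_width: 61.8
grasp_force: 44.3
```

Call:
move_arm(series="0 0 -0.04 0 0 0;0 0 -0.02 0 0 0;0 0 0 0 0 0")

```text
clock: 8.9
position: [477.4, 96.4, 41.9]
tcp_rot: [-180.0, 0.1, -167.5]
ft_force: [-3.1, -0.1, 10.8]
gripper_width: 61.9
grasp_force: 45.1
```

Call:
move_arm(series="0 0 0 0 0 0;0 0 0 0 0 0;0 0 0 0 0 0;0 0 0 0 0 0;0 0 0.3 0 0 0;0 0 0.5 0 0 0;0 0 0.8 0 0 0;0 0 0.8 0 0 0;0 -0.5 0.5 0 0 0;0.4 -0.8 0 0 0 0;0.4 -0.8 0 0 0 0;0.4 -0.8 0 0 0 0", jaw=1)

```text
clock: 10.1
position: [537.5, -49.9, 185.8]
tcp_rot: [-180.0, 0.1, -167.4]
ft_force: [-0.3, 0.5, -0.6]
gripper_width: 85.7
grasp_force: 0.0
```

Run:
```python
from h import *
o=telemetry.get_obs();print(o["position"])
fit("cup_center",478,97,np.radians(-77),z0=6); fit("saucer",478,97)
c=read_camera("top");t=c["img"][140:240,140:280,::-1]
cv2.imwrite("pics/s2.png",cv2.resize(t,None,fx=4,fy=4,interpolation=cv2.INTER_CUBIC))
```

```text
[537.46534438 -49.92009879 185.78797739]
cup_center top none
cup_center (array([474.1,  99.6]), np.float64(-86.0), np.float64(0.16)) (array([474.1,  99.6]), np.float64(-86.0), np.float64(0.16))
saucer top none
saucer (array([477.1,  94.8]), np.float64(15.9), np.float64(0.87)) (array([477.1,  94.8]), np.float64(15.9), np.float64(0.87))
```

View pics/s2.png

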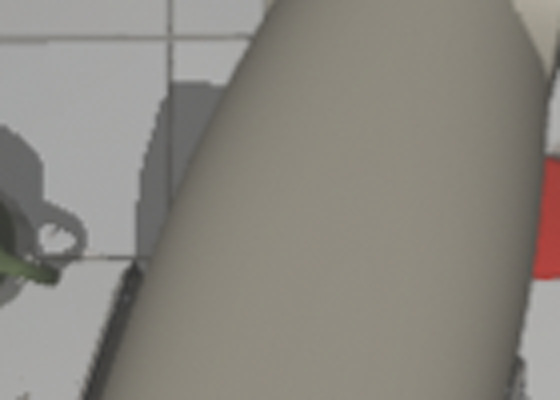

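The arm hides the cup from the top camera. The side fit puts the cup at the saucer's middle to within about 3 mm. Now the chamber.

Call:
move_arm(series="0.25 -0.5 0 0 0 0;0.25 -0.5 0 0 0 0;0.25 -0.5 -0.25 0 0 0;0.25 -0.5 -0.25 0 0 0;0.25 -0.5 -0.5 0 0 0;0.25 -0.5 -0.5 0 0 0;0 0 0 0 0 0;0 0 0 0 0 0")

```text
clock: 11.35
position: [611.1, -197.7, 109.5]
tcp_rot: [179.9, -0.1, -167.4]
ft_force: [-0.6, 0.3, 0.0]
gripper_width: 85.2
grasp_force: 0.0
```

Run:
```python
from h import *
o=telemetry.get_obs();print(o["position"],o["tcp_rot"])
fit("cup_center",478,97,np.radians(-77),z0=6); fit("saucer",478,97)
```

```text
[ 611.08507307 -197.70662934  109.49088217] [ 1.79893586e+02 -1.01951715e-01 -1.67440859e+02]
cup_center (array([475.7,  94.4]), np.float64(-79.1), np.float64(0.45)) (array([476.6,  94.4]), np.float64(-76.3), np.float64(0.1)) (array([473.9, 104.1]), np.float64(-76.9), np.float64(0.25))
saucer (array([478.7,  94.8]), np.float64(5.9), np.float64(1.31)) (array([479.4,  94.9]), np.float64(1.6), np.float64(0.64)) (array([477.9,  96. ]), np.float64(9.1), np.float64(0.67))
```

Call:
move_arm(series="0.04 -0.04 -0.4 0 0 0;0 0 -0.4 0 0 0;0 0 -0.4 0 0 0;0 0 -0.25 0 0 0;0 0 -0.1 0 0 0;0 0 0 0 0 0")

```text
clock: 12.35
position: [613.4, -200.4, 32.4]
tcp_rot: [180.0, -0.0, -167.5]
ft_force: [-0.8, -0.4, -0.7]
gripper_width: 85.6
grasp_force: 0.0
```

Call:
move_arm(series="0 0 0 0 0 0;0 0 0 0 0 0;0 0 0 0 0 0;0 0 0 0 0 0;0 0 0 0 0 0;0 0 0 0 0 0", jaw=0)

```text
clock: 12.95
position: [614.8, -200.9, 34.5]
tcp_rot: [-179.9, 0.1, -167.5]
ft_force: [-0.8, 1.4, 5.5]
gripper_width: 61.4
grasp_force: 44.3
```

Call:
move_arm(series="0 0 0.2 0 0 0;0 0 0.5 0 0 0;0 0 0.6 0 0 0;0 0 0.6 0 0 0;-0.2 0.43 0.2 0 0 0;-0.4 0.85 0 0 0 0;-0.4 0.85 0 0 0 0;-0.4 0.85 0 0 0 0;-0.4 0.85 0 0 0 0;-0.4 0.85 0 0 0 0;-0.4 0.85 0 0 0 0;-0.17 0.41 0 0 0 0")

```text
clock: 14.15
position: [472.4, 99.1, 138.1]
tcp_rot: [179.9, -0.1, -167.3]
ft_force: [0.5, -0.3, -1.0]
gripper_width: 61.5
grasp_force: 44.3
```

Call:
move_arm(series="0 0 0 0 0 0;0 0 0 0 0 0;0 0 0 0 0 0")

```text
clock: 14.45
position: [475.9, 95.7, 138.1]
tcp_rot: [-180.0, 0.0, -167.5]
ft_force: [0.2, -0.5, -2.2]
gripper_width: 61.8
grasp_force: 44.3
```

Run:
```python
from h import *
o=telemetry.get_obs();print(o["position"],o["ft_force"],o["gripper_width"])
z0=o["position"][2]-34.5
fit("chamber_center",o["position"][0],o["position"][1],cams=("side",),z0=z0)
c=read_camera("side");t=c["img"][110:230,210:370,::-1]
cv2.imwrite("pics/s3.png",cv2.resize(t,None,fx=4,fy=4,interpolation=cv2.INTER_CUBIC))
```

```text
[475.91498082  95.67997133 138.07317089] [ 0.21706964 -0.46837376 -2.19116532] 61.78486750953106
chamber_center (array([472.8,  96. ]), np.float64(9.0), np.float64(0.45)) (array([472.8,  96. ]), np.float64(9.0), np.float64(0.45))
```

View pics/s3.png

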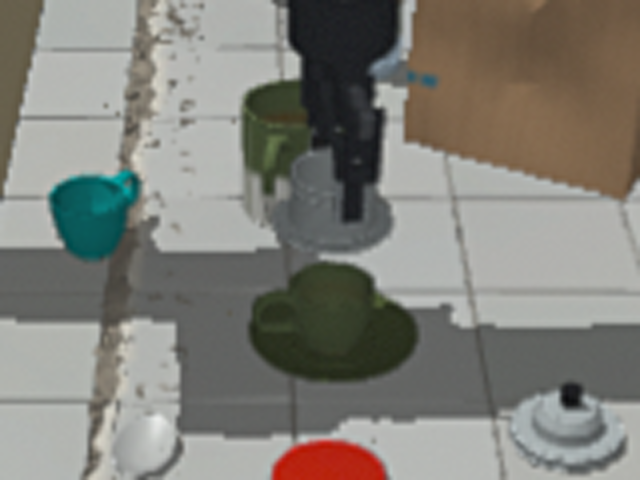

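The chamber hangs level at (333,215), straight over the cup at (332,300). Lowering.

Call:
move_arm(series="0 0 -0.3 0 0 0;0 0 -0.3 0 0 0;0 0 -0.2 0 0 0;0 0 -0.1 0 0 0;0 0 -0.06 0 0 0;0 0 0 0 0 0;0 0 0 0 0 0")

```text
clock: 15.3
position: [475.7, 96.4, 90.2]
tcp_rot: [-180.0, 0.0, -167.5]
ft_force: [-0.8, -0.2, -1.5]
gripper_width: 61.7
grasp_force: 44.3
```

Call:
move_arm(series="0 0 -0.04 0 0 0;0 0 -0.03 0 0 0;0 0 -0.02 0 0 0;0 0 0 0 0 0")

```text
clock: 15.7
position: [475.5, 96.4, 85.6]
tcp_rot: [-180.0, 0.0, -167.5]
ft_force: [-0.4, 0.8, -0.9]
gripper_width: 61.7
grasp_force: 44.5
```

Call:
move_arm(series="0 0 -0.02 0 0 0;0 0 -0.02 0 0 0;0 0 0 0 0 0")

```text
clock: 16.0
position: [476.2, 96.4, 85.3]
tcp_rot: [-180.0, 0.1, -167.4]
ft_force: [-3.9, -0.0, 13.7]
gripper_width: 62.1
grasp_force: 45.7
```

Contact came at the predicted seated height. Releasing and going on to the press.

Call:
move_arm(series="0 0 0 0 0 0;0 0 0 0 0 0;0 0 0 0 0 0;0 0 0 0 0 0;0 0 0.3 0 0 0;0 0 0.5 0 0 0;0 0 0.8 0 0 0;0 0 0.4 0 0 0;0 -0.6 0 0 0 0;-0.05 -0.9 0 0 0 0;-0.05 -0.9 0 0 0 0;-0.05 -0.9 0 0 0 0", jaw=1)

```text
clock: 17.2
position: [467.5, -69.9, 183.3]
tcp_rot: [180.0, 0.0, -167.4]
ft_force: [1.0, -1.1, -0.9]
gripper_width: 85.3
grasp_force: 0.0
```

Call:
move_arm(series="-0.05 -0.9 0 0 0 0;-0.05 -0.9 0 0 0 0;-0.05 -0.9 0 0 0 0;-0.05 -0.9 -0.2 0 0 0;-0.05 -0.75 -0.3 0 0 0;0 0 -0.4 0 0 0;0 0 0 0 0 0;0 0 0 0 0 0", jaw=0.5)

```text
clock: 18.0
position: [454.7, -285.5, 137.9]
tcp_rot: [179.9, -0.1, -167.5]
ft_force: [-0.5, -0.2, 1.0]
gripper_width: 42.5
grasp_force: 0.0
```

Run:
```python
from h import *
o=telemetry.get_obs();print(o["position"],o["tcp_rot"],o["gripper_width"])
fit("chamber_center",476,96,z0=51)
fit("press_center",453.5,-286.5)
c=read_camera("side");t=c["img"][150:310,220:380,::-1]
cv2.imwrite("pics/s4.png",cv2.resize(t,None,fx=3.7,fy=3.7,interpolation=cv2.INTER_CUBIC))
```

```text
[ 454.67037682 -285.45308884  137.9220587 ] [ 1.79887710e+02 -6.90699530e-02 -1.67456936e+02] 42.53709548364224
chamber_center side none
chamber_center (array([476.5,  93.8]), np.float64(10.3), np.float64(0.04)) (array([476.5,  93.8]), np.float64(10.3), np.float64(0.04))
press_center top none
press_center (array([ 452.9, -287.3]), np.float64(7.2), np.float64(0.09)) (array([ 452.9, -287.3]), np.float64(7.2), np.float64(0.09))
```

View pics/s4.png

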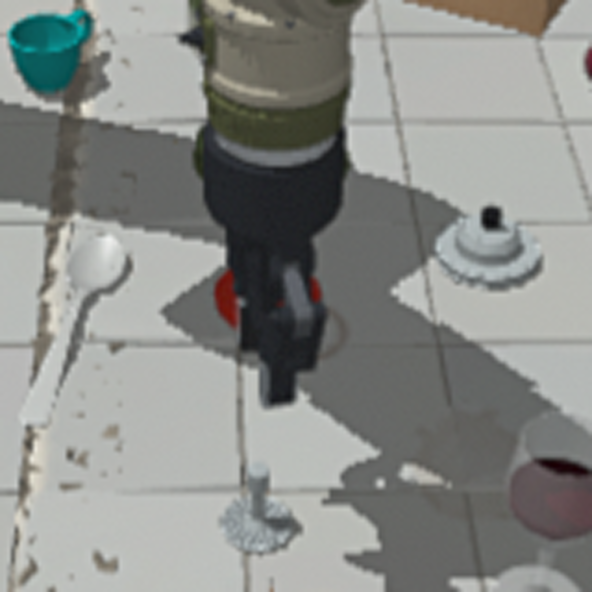

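The press stands at crop (258,510) below the gripper. The chamber is seated at (476,95), in line with the cup.

Call:
move_arm(series="-0.02 -0.03 -0.4 0 0 0;0 0 -0.4 0 0 0;0 0 -0.4 0 0 0;0 0 -0.4 0 0 0;0 0 -0.2 0 0 0;0 0 -0.1 0 0 0;0 0 0 0 0 0")

```text
clock: 19.15
position: [454.2, -287.4, 43.1]
tcp_rot: [180.0, -0.0, -167.5]
ft_force: [0.6, 0.5, 0.3]
gripper_width: 42.7
grasp_force: 0.0
```

Call:
move_arm(series="0 0 0 0 0 0;0 0 0 0 0 0;0 0 0 0 0 0;0 0 0 0 0 0;0 0 0 0 0 0;0 0 0 0 0 0", jaw=0)

```text
clock: 19.75
position: [455.0, -288.3, 44.3]
tcp_rot: [-179.9, 0.1, -167.5]
ft_force: [-0.0, -0.6, 5.5]
gripper_width: 12.1
grasp_force: 39.3
```

Call:
move_arm(series="0 0 0.2 0 0 0;0 0 0.5 0 0 0;0 0 0.6 0 0 0;0 0 0.6 0 0 0;0 0 0.5 0 0 0;0 0 0 0 0 0;0 0 0 0 0 0")

```text
clock: 20.45
position: [454.3, -287.6, 163.7]
tcp_rot: [-180.0, 0.0, -167.5]
ft_force: [-0.2, 0.8, -1.7]
gripper_width: 12.0
grasp_force: 39.1
```

Run:
```python
from h import *
o=telemetry.get_obs();print(o["position"],o["ft_force"],o["gripper_width"])
fit("press_center",*o["position"][:2],z0=o["position"][2]-44.3)
c=read_camera("side");u,v=w2px(c,[o["position"]-[0,0,20]])[0].astype(int);t=c["img"][v-40:v+50,u-60:u+60,::-1]
cv2.imwrite("pics/s5.png",cv2.resize(t,None,fx=5,fy=5,interpolation=cv2.INTER_CUBIC))
```

```text
[ 454.29984572 -287.57496809  163.7030207 ] [-0.19531803  0.84193768 -1.66604157] 12.044476452294928
press_center top none
press_center (array([ 452. , -284.3]), np.float64(-1.4), np.float64(0.76)) (array([ 452. , -284.3]), np.float64(-1.4), np.float64(0.76))
```

View pics/s5.png

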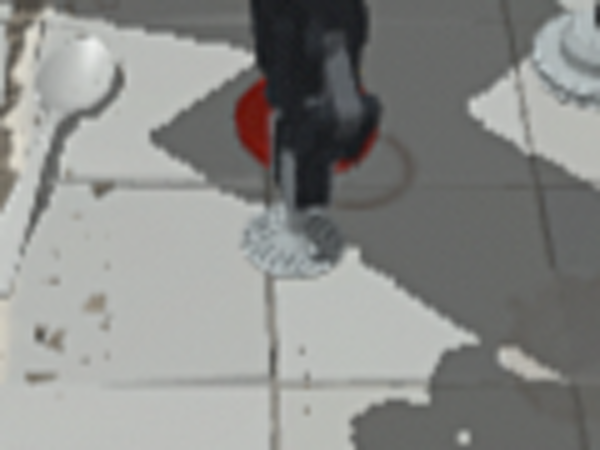

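The press hangs level, with its disc at (293,243). Carrying it over the chamber.

Call:
move_arm(series="0 0.35 0.2 0 0 0;0.05 0.75 0 0 0 0;0.05 0.75 0 0 0 0;0.05 0.75 0 0 0 0;0.05 0.75 0 0 0 0;0.05 0.75 0 0 0 0;0.05 0.75 0 0 0 0;0.05 0.75 0 0 0 0;0.05 0.75 0 0 0 0;0.05 0.75 0 0 0 0;0.01 0.35 0 0 0 0;0 0.2 0 0 0 0")

```text
clock: 21.9
position: [476.4, 97.2, 173.5]
tcp_rot: [180.0, -0.0, -167.3]
ft_force: [0.9, 0.4, -0.3]
gripper_width: 12.0
grasp_force: 39.2
```

Call:
move_arm(series="0 0 0 0 0 0;0 0 0 0 0 0;0 0 -0.2 0 0 0;0 0 0 0 0 0;0 0 0 0 0 0")

```text
clock: 22.4
position: [476.8, 94.1, 162.7]
tcp_rot: [180.0, -0.1, -167.5]
ft_force: [-0.4, 0.4, -0.9]
gripper_width: 12.5
grasp_force: 39.2
```

Run:
```python
from h import *
o=telemetry.get_obs();print(o["position"],o["ft_force"],o["gripper_width"])
c=read_camera("side");u,v=w2px(c,[[478,96,90]])[0].astype(int);t=c["img"][v-50:v+55,u-70:u+70,::-1].copy()
cv2.imwrite("pics/s6.png",cv2.resize(t,None,fx=5,fy=5,interpolation=cv2.INTER_CUBIC))
a=np.linspace(0,6.28,60);z=o["position"][2]-44.3
for lab,X in(("press disc",[476,95.5,z]),("rim",[476,95.5,101])): print(lab,(w2px(c,[X])[0]-[u-70,v-50])*5)
fit("chamber_center",476,96,z0=51,cams=("side",))
```

```text
[476.81905032  94.12089346 162.6948508 ] [-0.44984581  0.41469897 -0.86856012] 12.47132447758848
press disc [348.48431578 211.05925229]
rim [347.63824753 236.91714506]
chamber_center (array([473.2,  99.1]), np.float64(13.0), np.float64(0.13)) (array([473.2,  99.1]), np.float64(13.0), np.float64(0.13))
```

View pics/s6.png

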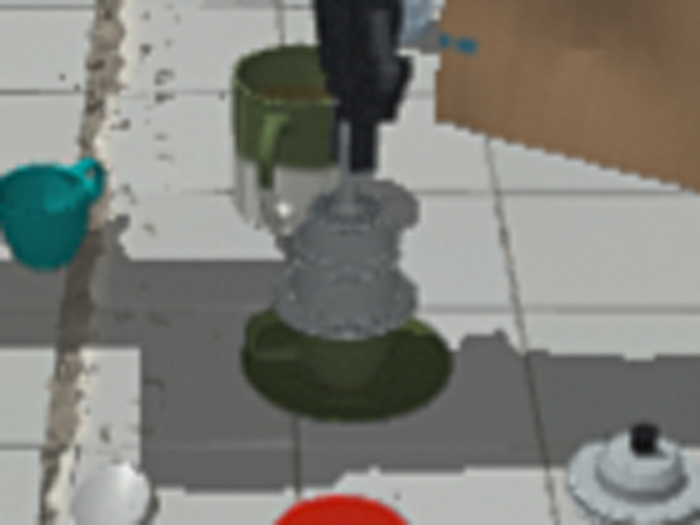

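The disc at about (345,205) is centred over the chamber rim at about (346,232). Lowering.

Call:
move_arm(series="0 0.03 -0.2 0 0 0;0 0 -0.2 0 0 0;0 0 -0.2 0 0 0;0 0 -0.2 0 0 0;0 0 -0.15 0 0 0;0 0 -0.1 0 0 0;0 0 0 0 0 0")

```text
clock: 23.25
position: [476.7, 96.4, 109.9]
tcp_rot: [180.0, -0.1, -167.5]
ft_force: [-0.2, 0.1, -0.5]
gripper_width: 12.2
grasp_force: 39.2
```

Call:
move_arm(series="0 0 -0.04 0 0 0;0 0 -0.03 0 0 0;0 0 -0.02 0 0 0;0 0 0 0 0 0")

```text
clock: 23.65
position: [477.3, 96.4, 106.4]
tcp_rot: [180.0, 0.0, -167.5]
ft_force: [-0.2, -0.2, -0.1]
gripper_width: 12.5
grasp_force: 39.2
```

Call:
move_arm(series="0 0 -0.02 0 0 0;0 0 -0.02 0 0 0;0 0 0 0 0 0")

```text
clock: 23.95
position: [477.8, 96.5, 105.2]
tcp_rot: [-180.0, 0.1, -167.5]
ft_force: [-1.4, 0.8, 5.6]
gripper_width: 12.2
grasp_force: 39.8
```

The press is on the floor at the predicted height. I open only a little, so the fingers stay clear of the chamber wall, and rise.

Call:
move_arm(series="0 0 0 0 0 0;0 0 0 0 0 0;0 0 0 0 0 0;0 0 0.1 0 0 0;0 0 0.2 0 0 0;0 0 0.3 0 0 0;0 0 0.4 0 0 0;0 0 0.5 0 0 0;0 0 0.3 0 0 0;0 0 0 0 0 0", jaw=0.21)

```text
clock: 24.95
position: [479.0, 96.5, 197.4]
tcp_rot: [-179.9, 0.3, -167.5]
ft_force: [-0.6, -0.3, 0.2]
gripper_width: 17.9
grasp_force: 0.0
```

Call:
move_arm(series="0.5 -0.35 0 0 0 0;0.5 -0.35 0 0 0 0;0.5 -0.35 0 0 0 0;0.5 -0.35 -0.2 0 0 0;0.5 -0.35 -0.4 0 0 0;0.5 -0.35 -0.4 0 0 0;0.22 -0.11 -0.4 0 0 0;0 0 0 0 0 0;0 0 0 0 0 0", jaw=0.5)

```text
clock: 25.85
position: [637.1, -13.9, 123.3]
tcp_rot: [179.9, -0.2, -167.5]
ft_force: [-0.3, -0.4, -0.4]
gripper_width: 42.7
grasp_force: 0.0
```

Run:
```python
from h import *
o=telemetry.get_obs();print(o["position"],o["tcp_rot"],o["gripper_width"])
fit("lid_center",639,-14)
c=read_camera("side");u,v=w2px(c,[[478,96,90]])[0].astype(int);t=c["img"][v-40:v+40,u-50:u+120,::-1].copy()
cv2.imwrite("pics/s7.png",cv2.resize(t,None,fx=4.5,fy=4.5,interpolation=cv2.INTER_CUBIC))
```

```text
[637.12141821 -13.94785356 123.28725385] [ 1.79925389e+02 -1.59352446e-01 -1.67472700e+02] 42.749730666158044
lid_center (array([638.5, -16.7]), np.float64(9.3), np.float64(2.22)) (array([636.5, -32. ]), np.float64(-18.8), np.float64(2.11)) (array([638.6, -13.2]), np.float64(-2.3), np.float64(0.07))
```

View pics/s7.png

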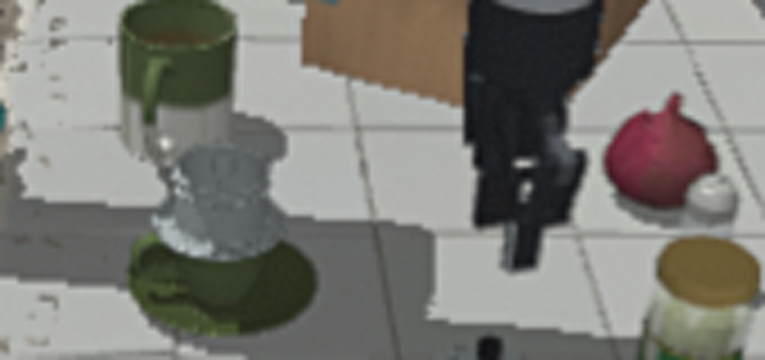

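Call:
move_arm(series="0.04 0 -0.4 0 0 0;0 0 -0.4 0 0 0;0 0 -0.4 0 0 0;0 0 -0.25 0 0 0;0 0 -0.09 0 0 0;0 0 0 0 0 0;0 0 0 0 0 0")

```text
clock: 26.8
position: [640.9, -14.1, 48.4]
tcp_rot: [-180.0, 0.1, -167.4]
ft_force: [0.5, 0.4, -0.1]
gripper_width: 42.7
grasp_force: 0.0
```

Call:
move_arm(series="0 0 0 0 0 0;0 0 0 0 0 0;0 0 0 0 0 0;0 0 0 0 0 0;0 0 0 0 0 0;0 0 0 0 0 0", jaw=0)

```text
clock: 27.4
position: [641.0, -14.2, 48.4]
tcp_rot: [-180.0, 0.1, -167.5]
ft_force: [-0.8, -0.6, 5.8]
gripper_width: 13.5
grasp_force: 39.1
```

Call:
move_arm(series="0 0 0.1 0 0 0;0 0 0.3 0 0 0;0 0 0.4 0 0 0;0 0 0.5 0 0 0;0 0 0.5 0 0 0;0 0 0.5 0 0 0;0 0 0.4 0 0 0;0 0 0.1 0 0 0;0 0 0 0 0 0;0 0 0 0 0 0")

```text
clock: 28.4
position: [639.6, -14.0, 185.9]
tcp_rot: [180.0, -0.1, -167.5]
ft_force: [-0.8, -0.3, -1.1]
gripper_width: 13.4
grasp_force: 39.0
```

Run:
```python
from h import *
o=telemetry.get_obs();print(o["position"],o["ft_force"],o["gripper_width"])
fit("chamber_center",475,96,z0=51)
c=read_camera("side");u,v=w2px(c,[o["position"]-[0,0,30]])[0].astype(int);a=c["img"][v-30:v+40,u-40:u+40,::-1]
u,v=w2px(c,[[478,96,90]])[0].astype(int);b=c["img"][v-35:v+35,u-40:u+40,::-1]
d=read_camera("top");u,v=w2px(d,[[478,96,90]])[0].astype(int);e=d["img"][v-35:v+35,u-40:u+40,::-1]
print(look_for("top","press_center")[:2],w2px(d,[[476,96,113],[476,96,101]]),u,v)
cv2.imwrite("pics/s8.png",cv2.resize(np.hstack([a,b,e]),None,fx=3.3,fy=3.3,interpolation=cv2.INTER_CUBIC))
```

```text
[639.55999668 -14.04727557 185.88157881] [-0.79258273 -0.27214541 -1.13779395] 13.44808210497205
chamber_center top none
chamber_center (array([474.3,  98.4]), np.float64(4.9), np.float64(0.11)) (array([474.3,  98.4]), np.float64(4.9), np.float64(0.11))
[] [[204.48601494 187.48604272]
 [205.24486578 188.04323526]] 205 187
```

View pics/s8.png

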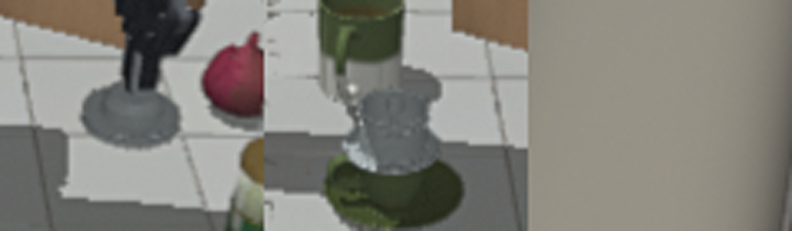

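The lid hangs level. The chamber stands level on the cup with the press's grip in its middle; the top view is blocked by the arm. Carrying the lid over; any early contact on lowering would show a fault.

Call:
move_arm(series="-0.2 0.15 0 0 0 0;-0.4 0.27 0 0 0 0;-0.45 0.3 0 0 0 0;-0.45 0.3 0 0 0 0;-0.45 0.3 0 0 0 0;-0.45 0.3 0 0 0 0;-0.4 0.26 0 0 0 0;-0.3 0.2 0 0 0 0;-0.18 0.12 0 0 0 0;0 0 0 0 0 0;0 0 0 0 0 0;0 0 0 0 0 0")

```text
clock: 29.95
position: [477.3, 95.5, 187.4]
tcp_rot: [-180.0, 0.0, -167.5]
ft_force: [0.9, 0.7, -1.0]
gripper_width: 13.5
grasp_force: 39.1
```

Run:
```python
from h import *
o=telemetry.get_obs();p=o["position"];print(p,o["ft_force"],o["gripper_width"])
fit("lid_center",p[0],p[1],z0=p[2]-48.4,cams=("side",))
fit("chamber_center",475,96,z0=51,cams=("side",))
c=read_camera("side");u,v=w2px(c,[[478,96,110]])[0].astype(int);a=c["img"][v-45:v+45,u-60:u+60,::-1]
cv2.imwrite("pics/s9.png",cv2.resize(a,None,fx=5,fy=5,interpolation=cv2.INTER_CUBIC))
```

```text
[477.25608086  95.47527879 187.38650126] [ 0.94050389  0.74966958 -0.99336533] 13.495187335894055
lid_center (array([476.2, 100.2]), np.float64(8.9), np.float64(0.17)) (array([476.2, 100.2]), np.float64(8.9), np.float64(0.17))
chamber_center (array([474.9,  99.1]), np.float64(8.5), np.float64(0.15)) (array([474.9,  99.1]), np.float64(8.5), np.float64(0.15))
```

View pics/s9.png

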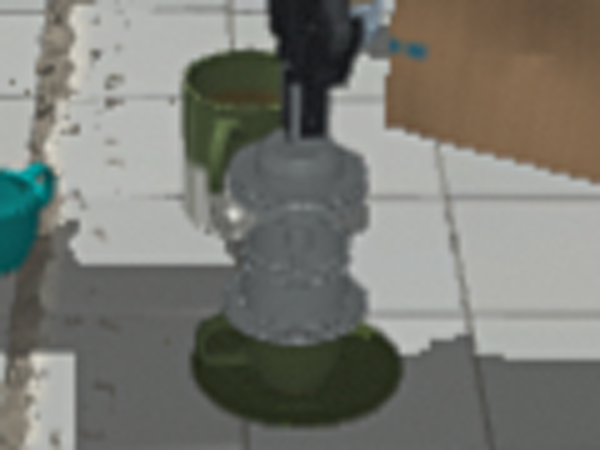

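The lid at about (298,180) is over the chamber at about (295,240), and the press's grip shows upright at (298,232). The relative offset is about 1 mm. Lowering.

Call:
move_arm(series="-0.02 -0.02 -0.1 0 0 0;0 0 -0.2 0 0 0;0 0 -0.2 0 0 0;0 0 -0.2 0 0 0;0 0 -0.12 0 0 0;0 0 0 0 0 0;0 0 0 0 0 0")

```text
clock: 30.9
position: [475.2, 94.9, 146.2]
tcp_rot: [180.0, -0.0, -167.5]
ft_force: [-0.2, 0.3, -1.4]
gripper_width: 13.6
grasp_force: 39.1
```

Call:
move_arm(series="0 0 -0.04 0 0 0;0 0 -0.03 0 0 0;0 0 -0.02 0 0 0;0 0 0 0 0 0")

```text
clock: 31.3
position: [475.2, 94.9, 141.8]
tcp_rot: [180.0, -0.0, -167.5]
ft_force: [-0.8, -0.2, -1.0]
gripper_width: 13.8
grasp_force: 39.1
```

Call:
move_arm(series="0 0 -0.02 0 0 0;0 0 -0.02 0 0 0;0 0 0 0 0 0")

```text
clock: 31.6
position: [476.3, 95.0, 141.3]
tcp_rot: [-180.0, 0.2, -167.5]
ft_force: [-2.2, -0.8, 7.4]
gripper_width: 13.7
grasp_force: 39.8
```

Contact came at 141.3 (141.4 predicted). Releasing, rising and withdrawing.

Call:
move_arm(series="0 0 0 0 0 0;0 0 0 0 0 0;0 0 0 0 0 0;0 0 0.1 0 0 0;0 0 0.3 0 0 0;0 0 0.5 0 0 0;0 0 0.5 0 0 0;0 -0.5 0.2 0 0 0;0 -0.8 0 0 0 0;0 -0.8 0 0 0 0;0 -0.8 0 0 0 0;0 -0.8 0 0 0 0", jaw=0.45)

```text
clock: 32.8
position: [475.1, -91.6, 220.2]
tcp_rot: [-180.0, 0.0, -167.4]
ft_force: [0.2, 0.7, 0.5]
gripper_width: 38.5
grasp_force: 0.0
```

Call:
move_arm(series="0 -0.8 0 0 0 0;0 -0.8 0 0 0 0;0 -0.8 0 0 0 0;0 0 0 0 0 0;0 0 0 0 0 0")

```text
clock: 33.3
position: [474.9, -210.9, 219.6]
tcp_rot: [179.9, -0.0, -167.6]
ft_force: [-0.3, 0.9, 0.3]
gripper_width: 38.7
grasp_force: 0.0
```

Run:
```python
from h import *
o=telemetry.get_obs();p=o["position"];print(p)
fit("lid_center",475,96,z0=93)
c=read_camera("side");u,v=w2px(c,[[478,96,80]])[0].astype(int);a=c["img"][v-40:v+40,u-60:u+60,::-1]
d=read_camera("top");u,v=w2px(d,[[478,96,80]])[0].astype(int);b=d["img"][v-40:v+40,u-60:u+60,::-1]
cv2.imwrite("pics/s10.png",cv2.resize(np.hstack([a,b]),None,fx=3.3,fy=3.3,interpolation=cv2.INTER_CUBIC))
```

```text
[ 474.92624067 -210.86168887  219.64511164]
lid_center (array([471.2,  96. ]), np.float64(-20.8), np.float64(1.83)) (array([473.9,  93.6]), np.float64(10.4), np.float64(0.06)) (array([459.4,  99.8]), np.float64(-17.7), np.float64(1.59))
```

View pics/s10.png

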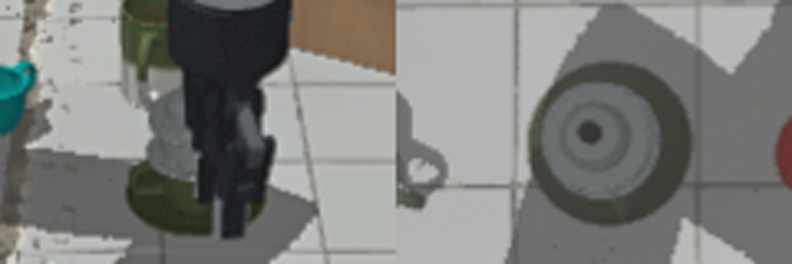

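The lid sits concentric and level, fitting the level model at seated height within 2–3 mm of the chamber axis. The arm touches nothing. Handing in.

```bash
python3 -c "
from rig import ticket
print(ticket.finish_job())"
```

```text
the job is handed in; nothing more can be done
None
```

The coffee maker is assembled in the order asked: cup on saucer, chamber on cup, press in chamber, lid on top. I handed the job in at about 33 s and did not touch the big mug or the red jar lid; I saw no verdict.

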